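Snap the cracker box shut, vent last

ROBOT

A 6-joint arm with a two-finger parallel gripper is mounted at the origin on the work surface. World frame = base frame: x ahead of the robot, y to its left, z up, the work surface at z = 0. Lengths are in mm, angles in rad, forces in N, time in s.
With the tool pointing down it reaches from about 350 to 775 mm from the base axis. Payload 7.3 kg.
Tool frame: the origin (TCP) lies midway between the tips of the shut fingers; the grasp point (between the pads) lies 19 mm behind it; z points along the fingers, y is the line along which they close (so a half turn about z gives the same grasp; the last joint's range is limited). The gripper opens to 92 mm and grips with 3 to 60 N. Pads are 19 mm wide; open, the fingers measure 130 mm over their backs; the gripper's body (75 mm by 190 mm) begins 47 mm behind the grasp point.
Start: joints at [-1.252, 0.342, 1.524, -0, 1.275, -0.146], TCP at [235.352, -469.312, 226.741] pointing down, gripper open.
Joint ranges: [-2.53, 2.53], [-0.77, 2.02], [0.04, 2.7], [-1, 4.14], [0.28, 2.66], [-3.11, 3.11]. Speed limits (rad/s): [2.57, 2.57, 3.14, 3.14, 3.14, 3.14].

INTERFACE

Orientations are given as [roll, pitch, yaw] about the fixed x, y, z axes, in that order (R = Rz(yaw) Ry(pitch) Rx(roll)).
In Python, from plant import bot gives the robot as it stands. The module is installed in compiled form; this text tells all that it offers.
- The arm moves only by the shell command python3 -m crank 'ROWS' [OPENING]. ROWS is JSON, a list of rows, each a list of 6 numbers: the shift along the tool's x, y, z in m, then the turn, a rotation vector about the tool's x, y, z in rad. In form: [[dx, dy, dz, wx, wy, wz], ...]. A call has 1 to 5 rows; each row shifts and turns the commanded pose from where the row before left it, along the tool's axes as they then stand; what a row does not reach is not made up. A row lasts 1/8 s, in which the tool goes at most 62.5 mm and 10.7 degrees, less where a joint would pass 70% of its speed; a pose out of reach is approached as far as the arm can. A call is refused whole if a number of a shift passes 0.0625 or a number of a turn 0.188, either way. A call with a gripper value outside its range is refused whole. OPENING is the opening in per cent of the stroke, from 0 (shut) to 100 (fully open), set as the call begins (- or left out, the last holds). The fingers move at their own pace and stop on an object; the grip force is fixed at half the most. Time passes only in rows, so rows that do not move let the fingers close. It gives the time, the measured TCP pose, the force, the opening and the grip force at its end, in the units of the state.
- bot.get_obs(): the state, without advancing time (a new reading comes with each control period).
- bot.capture(name): name is "scene" or "side" or "wrist"; returns a dict with "color" (480x640x3 uint8, blue, green, red), "fov_y" (degrees; the focal length in pixels is half the picture's height over the tangent of half this angle, whatever the lens; pixels are square), "cx", "cy" (the principal point, pixels), "extrinsics" (4x4, takes a point from world to camera coordinates); the wrist camera has in their place "tool_from_camera" (4x4, takes a point from camera to tool coordinates, whose origin is the TCP and whose axes are the flange's). Camera axes: x right, y up, looking along -z (the intrinsics and any distortion apply to the point x, -y, -z); pixel columns grow to the right and rows downward; lengths in mm; the calibration is good to about 2 mm. A picture is of the moment at which its call begins: read the wrist's pose just before it. There is no depth.
- bot.close_job(): hands the job in; it is judged then, once.
The state is a dict: "time": time; "joint_positions": joint angles; "dq": joint speeds; "tau": joint torques, N m; "tool_pos": TCP position; "tcp_rot": TCP orientation; "contact_force": force on the tool from outside, world axes, zero at the start; "moment": the same for the moment, N m; "grip_width": finger opening in mm; "finger_force": force on a finger pad.
Only numpy, scipy, OpenCV 4.12 (cv2) and the standard library are available. Lean on these libraries where they do the work, as an engineer would, in place of code of your own. Each camera call takes 0.05 s, during which the arm holds its last target. There are 200 camera calls.

TASK

Close the cracker box on the counter by pressing its lid fittings down with the fingertips: first press the wide clip down flat on the lid, then the narrow clip at the other end, and only then push the round vent plug in the middle fully home, so that the trapped air can escape while the clips go down. Do not lift, tip or shove the box about, leave the glass jug and the tongs beside it where they are, and finish with the hand clear.

Things in the scene. Friction and masses are not known exactly. Their poses are not given: they have to be found in the camera images.
- food_box: Loose, filled food box (about 0.9 kg) of clear plastic with a white lid already laid on: 204 mm long (its x), 144 mm wide (its y), lid top 88 mm above the counter. Origin at the centre of its underside, z up. The wide clip is at its +x end, the narrow clip at its -x end, the vent plug in the middle of the lid. It may stand at any yaw.
- wide_clip (a joint): Angle of the wide grey lever clip (100 mm wide, 46 mm long, 5 mm thick) at one end of the lid, hinged about the box's y axis 58 mm from the box centre, free end outward with a down-turned lip. 0 = raised 0.5 rad above the lid, 0.5 = flat, snapped shut (end stop). Starts between 0 and 0.12. Stiff: about 4 N straight down at its pad moves it, and it stays where it is left.
- wide_clip_pad (a point): Place to press the wide clip: on its upper face, mid-width, 36 mm from its hinge, 10 mm short of its free end. It moves with the clip; with the clip flat it is 95 mm above the counter (up to 112 mm when raised) and 94 mm from the box centre.
- narrow_clip (a joint): Angle of the narrow grey lever clip (40 mm wide, otherwise the same as the wide one) at the other end of the lid. 0 = raised 0.5 rad, 0.5 = flat, snapped shut. Starts between 0 and 0.12; same stiffness, stays where it is left.
- narrow_clip_pad (a point): Place to press the narrow clip: on its upper face, mid-width, 36 mm from its hinge. Moves with the clip; with the clip flat it is 95 mm above the counter and 94 mm from the box centre.
- vent_plug (a joint): How far the round grey vent plug (26 mm diameter) in the middle of the lid is pushed in, in m: 0 = raised, its top 12 mm above the lid; 0.008 = fully home (end stop), its top still 4 mm above the lid. Starts between 0 and 0.001. About 4 N straight down moves it; it stays where it is left.
- vent_top (a point): Centre of the top face of the vent plug; moves with it. 100 mm above the counter when raised, 92 mm when fully home.
- jug: Bystander: glass measuring jug, 92 mm across the rim, 115 mm high, handle reaching 75 mm from its axis. Stands close beside the box. Origin at the centre of its underside.
- tongs: Bystander: steel tongs, about 255 mm long, 75 mm wide over the jaws, 14 mm high, lying close along the box's other long side. Origin near mid-length on the underside.

How it is judged (in metres and radians):
On the way, in this order (a step that is already met when the one before it is completed fails the run):
1. the wide clip is pressed flat while the narrow clip and the vent plug are still up (value of joint wide_clip above 0.44 rad and value of joint narrow_clip below 0.25 rad and value of joint vent_plug below 0.004 m), for 0.1 s.
2. the narrow clip is pressed flat while the vent plug is still up (value of joint each of wide_clip, narrow_clip above 0.44 rad and value of joint vent_plug below 0.004 m), for 0.1 s.
3. the vent plug is pushed home (value of joint each of wide_clip, narrow_clip above 0.44 rad and value of joint vent_plug above 0.0065 m), for 0.1 s.
At the end, for the whole second after the job is handed in: Both clips lie flat on the lid (within 0.06 rad of the stop), the vent plug is within 1.5 mm of fully home, the box stands level and at rest within 30 mm of where it started, and the jug and the tongs are within 30 mm of where they started (all of step 3 and distance of each of food_box, jug, tongs from where it was at the start of the episode below 0.03 m and height (world z) of food_box below 0.008 m and angle between food_box's own z axis and vertical below 0.05 rad and linear speed of food_box below 0.02 m/s); the robot touches nothing.
It fails at once if the narrow clip is pressed down before the wide clip is flat (value of joint narrow_clip above 0.3 rad and not (value of joint wide_clip above 0.44 rad)).
It fails at once if the vent plug is pushed in before both clips are flat (value of joint vent_plug above 0.004 m and (not (value of joint wide_clip above 0.44 rad) or not (value of joint narrow_clip above 0.44 rad))).
It fails at once if the box is lifted, tipped or shoved more than 30 mm (height (world z) of food_box above 0.012 m or angle between food_box's own z axis and vertical above 0.12 rad or distance of food_box from where it was at the start of the episode above 0.03 m).
It fails at once if the jug or the tongs are lifted or moved by more than 30 mm (distance of any of jug, tongs from where it was at the start of the episode above 0.03 m).
It also fails if it takes over 38 s, if anything falls off the work surface, if the arm or the gripper's body presses on something with over 40 N, if the wrist force passes 120 N, or if a joint passes its speed limit or range.

## Working session

There is one attempt and no reset: what is moved stays moved. The work goes in short steps, Python scripts to look and compute and a shell command to move; the robot and the scene stay as the last step left them, time stands still between calls to the robot, and variables do not carry over. Pictures are saved under pics/ and viewed, at most 10 in all, crops included, and the job is handed in when it is done.

```bash
mkdir -p pics
python3 - <<'E'
from plant import bot
import cv2,numpy as np
o=bot.get_obs();print({k:np.round(v,4).tolist() for k,v in o.items()})
for n in("scene","side"):
    c=bot.capture(n);cv2.imwrite(f"pics/{n}0.png",c["color"]);print(n,c["fov_y"],c["cx"],c["cy"],np.round(c["extrinsics"],4).tolist(),[k for k in c])
E
```

```text
{'time': 0.0, 'joint_positions': [-1.252, 0.3427, 1.525, -0.0, 1.2754, -0.146], 'dq': [0.0014, -0.0008, 0.0001, -0.001, -0.0002, 0.0005], 'tau': [-0.0002, -43.1244, -24.4225, 0.0716, 0.0554, -0.0001], 'tool_pos': [235.2091, -468.896, 226.0295], 'tcp_rot': [-3.14, -0.0002, 0.4648], 'contact_force': [0.568, -0.2656, -0.0932], 'moment': [-0.0025, -0.007, 0.0041], 'finger_force': 0.0, 'grip_width': 91.6463}
scene 52.664150710947474 325.120642510115 238.158456301986 [[-0.1376, 0.9905, -0.0006, 41.8257], [-0.7118, -0.0984, 0.6954, 333.3883], [0.6887, 0.0962, 0.7186, -1190.8969], [0.0, 0.0, 0.0, 1.0]] ['color', 'fov_y', 'cx', 'cy', 'extrinsics']
side 43.99184877866324 315.4716914244906 233.44499254299495 [[-0.9441, -0.3288, 0.0216, 537.9717], [0.2375, -0.6336, 0.7363, -196.9268], [-0.2285, 0.7003, 0.6763, -806.0403], [0.0, 0.0, 0.0, 1.0]] ['color', 'fov_y', 'cx', 'cy', 'extrinsics']
```

View pics/scene0.png

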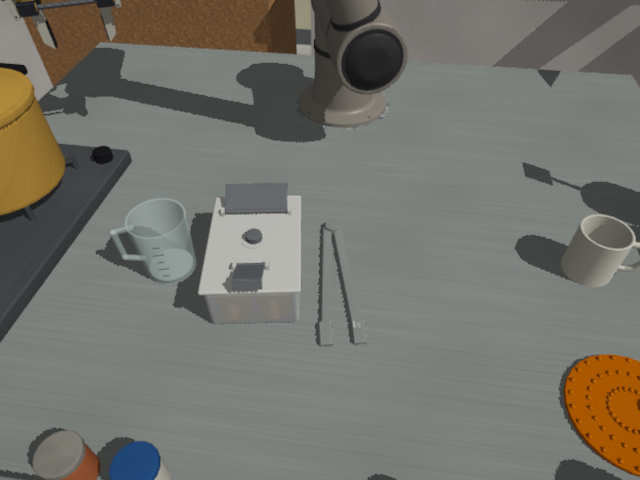

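View pics/side0.png

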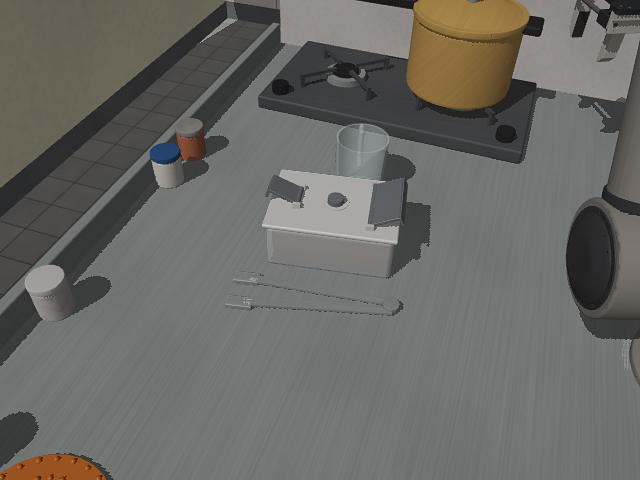

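The scene view shows the box with its wide clip toward the robot: vent (254,236), lid corners (302,196), (299,290), (202,293). The jug is to its left and the tongs to its right. In the side view the vent is at (336,199), with lid corners (265,229), (399,240), (280,171).

```bash
cat > h.py <<'E'
from plant import bot
import numpy as np
from scipy.optimize import least_squares
from scipy.spatial.transform import Rotation as R
def proj(c,p):
    q=np.c_[p,np.ones(len(p))]@np.array(c["extrinsics"]).T
    f=240/np.tan(np.radians(c["fov_y"]/2))
    return np.c_[c["cx"]+f*q[:,0]/-q[:,2], c["cy"]-f*q[:,1]/-q[:,2]]
def w(x,P):
    P=np.array(P,float);r=R.from_euler('z',x[2]).as_matrix()
    return P@r.T+[x[0],x[1],0]
def step(target):  # tool-frame offset to TCP world target (mm)
    o=bot.get_obs();r=R.from_euler('xyz',o["tcp_rot"]).as_matrix()
    return r.T@(np.array(target)-o["tool_pos"])/1000
E
python3 - <<'E'
from h import *
a,b=bot.capture("scene"),bot.capture("side")
L,W=102,72
# box frame: +x to robot, yaw~pi
PA=[[0,0,99.5],[L,W,88],[-L,W,88],[-L,-W,88]];UA=[[254,235.5],[302,196],[299.5,290],[202,293]]
PB=[[0,0,99.5],[-L,W,88],[L,W,88],[-L,-W,88]];UB=[[336.5,198],[264,229],[399,240.5],[280,171]]
def f(x): return np.r_[(proj(a,w(x,PA))-UA).ravel(),(proj(b,w(x,PB))-UB).ravel()]
s=least_squares(f,[550,150,3.1],loss='soft_l1');x=s.x
print(x,np.round(f(x).reshape(-1,2),1).tolist())
print("pads/vent",w(x,[[94,0,95],[-94,0,95],[0,0,100]]).round(1).tolist())
E
```

```text
[565.1027474  -69.50591759   2.11652836] [[2.1, -2.1], [-0.4, -2.7], [-118.7, -63.0], [0.3, 1.1], [-1.9, 0.1], [97.5, -67.9], [-0.3, 1.6], [-2.2, -0.8]]
pads/vent [[516.3, 10.8, 95.0], [613.9, -149.9, 95.0], [565.1, -69.5, 100.0]]
```

Run:
```python
from h import *
a,b=bot.capture("scene"),bot.capture("side")
L,W=102,-72
PA=[[0,0,99.5],[L,W,88],[-L,W,88],[-L,-W,88]];UA=[[254,235.5],[302,196],[299.5,290],[202,293]]
PB=[[0,0,99.5],[-L,W,88],[L,W,88],[-L,-W,88]];UB=[[336.5,198],[264,229],[399,240.5],[280,171]]
def f(x): return np.r_[(proj(a,w(x,PA))-UA).ravel(),(proj(b,w(x,PB))-UB).ravel()]
s=least_squares(f,[550,-150,3.1],loss='soft_l1');x=s.x
print(x,np.round(f(x).reshape(-1,2),1).tolist())
print("pads/vent",w(x,[[94,0,95],[-94,0,95],[0,0,100]]).round(1).tolist())
print(bot.get_obs()["time"])
```

```text
[563.96964455 -71.46257503   3.33444261] [[1.0, -2.7], [-0.7, -2.9], [4.8, -1.7], [-1.6, -0.1], [-0.9, -0.5], [-2.6, -2.6], [0.2, 1.4], [-0.5, -1.7]]
pads/vent [[471.7, -89.5, 95.0], [656.2, -53.4, 95.0], [564.0, -71.5, 100.0]]
0.3
```

```bash
python3 -m crank '[[0,0,-0.037,0,0,0.136],[0,0,-0.037,0,0,0.136],[0.04,-0.0327,0,0,0,0],[0.04,-0.0327,0,0,0,0],[0.04,-0.0327,0,0,0,0]]' 0; python3 -m crank '[[0.04,-0.0327,0,0,0,0],[0.04,-0.0327,0,0,0,0],[0.04,-0.0327,0,0,0,0],[0.04,-0.0327,0,0,0,0]]' ; python3 -m crank '[[0.04,-0.0327,0,0,0,0],[0.04,-0.0327,0,0,0,0],[0.04,-0.0327,0,0,0,0],[0,0,0,0,0,0],[0,0,0,0,0,0]]'
python3 - <<'E'
from h import *
import cv2
o=bot.get_obs();print(o["tool_pos"],o["tcp_rot"],o["contact_force"],o["time"])
c=bot.capture("wrist");cv2.imwrite("pics/w1.png",c["color"]);print(c["fov_y"],c["cx"],c["cy"],np.round(c["tool_from_camera"],4).tolist())
E
```

```text
time: 0.92
tool_pos: [335.0, -348.8, 300.8]
tcp_rot: [3.141, -0.0, 0.192]
contact_force: [0.5, -0.2, -0.1]
grip_width: 46.4
finger_force: 0.0
time: 1.42
tool_pos: [467.2, -189.6, 300.8]
tcp_rot: [3.141, -0.0, 0.193]
contact_force: [0.6, -0.7, 0.0]
grip_width: 6.4
finger_force: 0.0
time: 2.05
tool_pos: [565.0, -71.8, 300.4]
tcp_rot: [3.141, 0.001, 0.193]
contact_force: [-0.1, -0.5, -0.1]
grip_width: 0.4
finger_force: 0.0
[565.01864944 -71.7985271  300.39893205] [3.14143331e+00 9.03453902e-04 1.93306725e-01] [-0.11125938 -0.53509099 -0.05688171] 2.05
63.70449844550441 319.7213395574736 242.2171867741244 [[-0.0008, 0.9641, 0.2654, 71.131], [1.0, 0.0008, -0.0, 0.693], [-0.0002, 0.2654, -0.9641, -156.7595], [0.0, 0.0, 0.0, 1.0]]
```

View pics/w1.png

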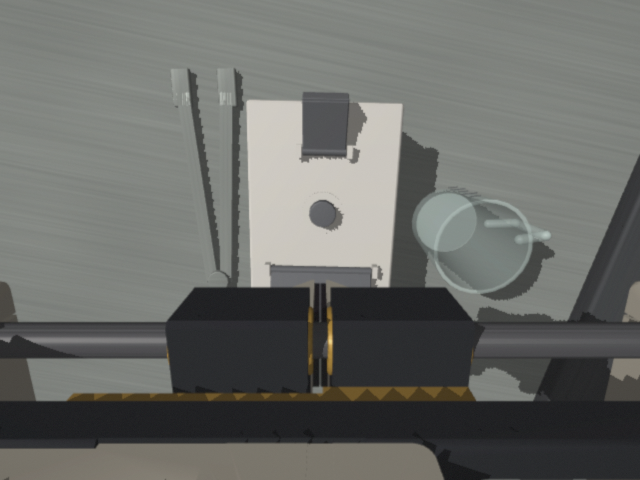

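The wrist view shows the vent at (322,212), the far lid corners at (248,101) and (402,104), and the narrow clip hinge at about (302–350,152). Both side edges are clear. The jug and tongs are beside the box.

Run:
```python
from h import *
o=bot.get_obs();c=bot.capture("wrist")
f=240/np.tan(np.radians(c["fov_y"]/2))
T=np.array(c["tool_from_camera"]);r=R.from_euler('xyz',o["tcp_rot"]).as_matrix()
def pt(u,v,z):
    d=r@T[:3,:3]@np.array([(u-c["cx"])/f,-(v-c["cy"])/f,-1]);p=r@T[:3,3]+o["tool_pos"]
    return (p+d*(z-p[2])/d[2])[:2]
A,B,V=pt(248,101,88),pt(402,104,88),pt(322,212,99.5)
e=B-A;print("width",np.linalg.norm(e),"box x yaw",np.arctan2(e[1],e[0])+np.pi/2,"vent",V)
C=(A+B)/2;print("mid far edge",C,"to vent",np.linalg.norm(V-C), "dir",np.arctan2(*(C-V)[::-1]))
P=pt(252,287,88);print("left edge dir",np.arctan2(*(A-P)[::-1]));H=(pt(268,267,90)+pt(375,270,90))/2;print("wide hinge",H,"narrow hinge",pt(327,152,90))
for t in [V]:
    u=(C-V)/np.linalg.norm(C-V); print("pads wide,narrow",V-94*u,V+94*u)
```

```text
width 138.9173677061661 box x yaw 0.1731650430570768 vent [567.34893198 -74.82789768]
mid far edge [664.12019335 -58.81504893] to vent 98.08714672451354 dir 0.16398521521140658
left edge dir 0.16494878481341435
wide hinge [508.86441111 -85.87373299] narrow hinge [621.85248149 -68.95427876]
pads wide,narrow [474.60998633 -90.17351463] [660.08787763 -59.48228072]
```

```bash
python3 -m crank '[[0,0,0,0,0,0.025],[-0.0465,0.0018,0.02,0,0,0],[-0.0465,0.0019,0.04,0,0,0],[0,0,0.05,0,0,0],[0,0,0.05,0,0,0]]'; python3 -m crank '[[0,0,0.012,0,0,0],[0,0,0.006,0,0,0],[0,0,0.006,0,0,0],[0,0,0,0,0,0]]'
python3 - <<'E'
from h import *
import cv2
c=bot.capture("side");cv2.imwrite("pics/s1.png",cv2.resize(c["color"][100:300,220:460],None,fx=3,fy=3))
E
```

```text
time: 2.78
tool_pos: [473.8, -91.9, 140.4]
tcp_rot: [3.14, -0.002, 0.165]
contact_force: [0.3, 0.6, 0.6]
grip_width: 0.6
finger_force: 0.0
time: 3.28
tool_pos: [474.7, -91.1, 117.4]
tcp_rot: [3.141, -0.001, 0.168]
contact_force: [0.9, 1.0, -1.0]
grip_width: 0.4
finger_force: 0.0
```

View pics/s1.png

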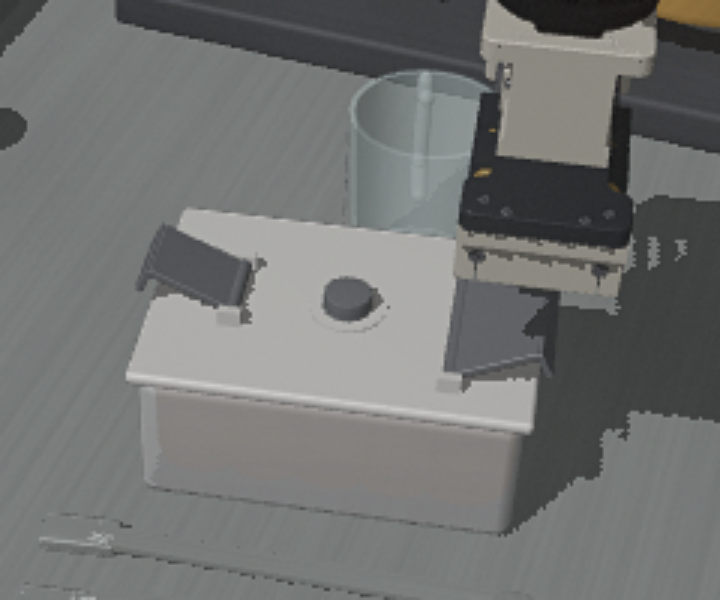

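The fingertips sit above the wide clip near its outer end, and the clip is still raised. Pressing now.

```bash
python3 -m crank '[[0,0,0.005,0,0,0],[0,0,0.005,0,0,0],[0,0,0.005,0,0,0],[0,0,0.004,0,0,0],[0,0,0,0,0,0]]'; python3 -m crank '[[0,0,0.002,0,0,0],[0,0,0.002,0,0,0],[0,0,0,0,0,0]]'
```

```text
time: 3.95
tool_pos: [474.3, -90.8, 97.4]
tcp_rot: [-3.141, -0.0, 0.168]
contact_force: [-0.0, 0.1, 0.3]
grip_width: 0.5
finger_force: 0.0
time: 4.32
tool_pos: [474.4, -90.9, 94.8]
tcp_rot: [3.141, -0.001, 0.168]
contact_force: [-5.0, 1.6, 13.4]
grip_width: 0.7
finger_force: 6.6
```

```bash
python3 -m crank '[[0,0,0.0015,0,0,0],[0,0,0,0,0,0]]'; python3 -m crank '[[0,0,-0.02,0,0,0],[0,0,-0.04,0,0,0],[0,0,0,0,0,0]]'
python3 - <<'E'
from h import *
import cv2
c=bot.capture("side");cv2.imwrite("pics/s2.png",cv2.resize(c["color"][100:300,220:460],None,fx=3,fy=3))
E
```

```text
time: 4.58
tool_pos: [474.5, -91.0, 94.5]
tcp_rot: [3.14, -0.002, 0.168]
contact_force: [-8.2, 2.1, 24.4]
grip_width: 0.5
finger_force: 12.3
time: 4.95
tool_pos: [476.2, -91.4, 154.7]
tcp_rot: [3.139, -0.006, 0.168]
contact_force: [0.4, 0.1, -0.9]
grip_width: 0.5
finger_force: 0.0
```

View pics/s2.png

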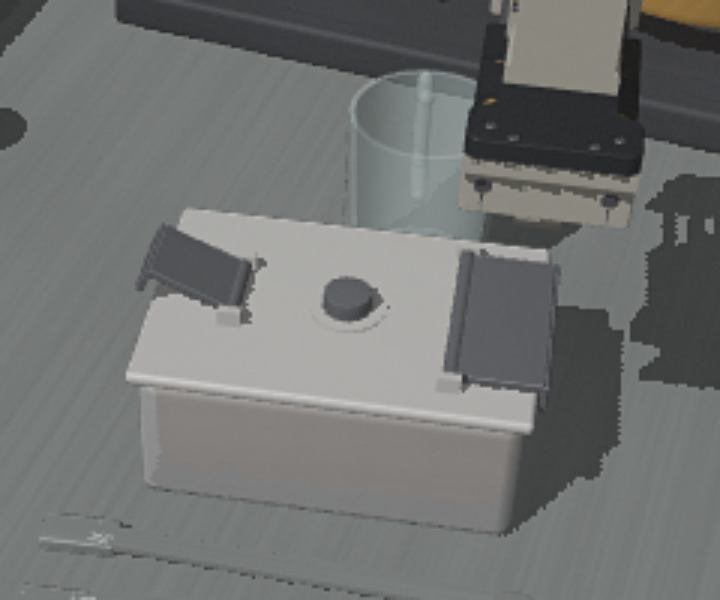

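The wide clip lies flat, the narrow clip and vent are still up, and the box has not moved. Next is the narrow clip.

```bash
python3 -m crank '[[0.0467,0,0,0,0,0],[0.0467,0,0,0,0,0],[0.0467,0,0,0,0,0],[0.0467,-0.0008,0,0,0,0],[0,0,0,0,0,0]]'; python3 -m crank '[[0,0,0.02,0,0,0],[0,0,0.017,0,0,0],[0,0,0,0,0,0],[0,0,0,0,0,0]]'
python3 - <<'E'
from h import *
import cv2
print(bot.get_obs()["tool_pos"])
c=bot.capture("scene");cv2.imwrite("pics/c1.png",cv2.resize(c["color"][140:340,100:340],None,fx=3,fy=3))
E
```

```text
time: 5.62
tool_pos: [659.6, -58.0, 149.0]
tcp_rot: [-3.14, 0.002, 0.169]
contact_force: [-0.1, -0.3, -0.5]
grip_width: 0.1
finger_force: 0.0
time: 6.12
tool_pos: [658.0, -59.1, 115.5]
tcp_rot: [3.141, 0.0, 0.168]
contact_force: [0.1, 0.3, -0.1]
grip_width: 0.3
finger_force: 0.0
[658.00840518 -59.10308134 115.53015367]
```

View pics/c1.png

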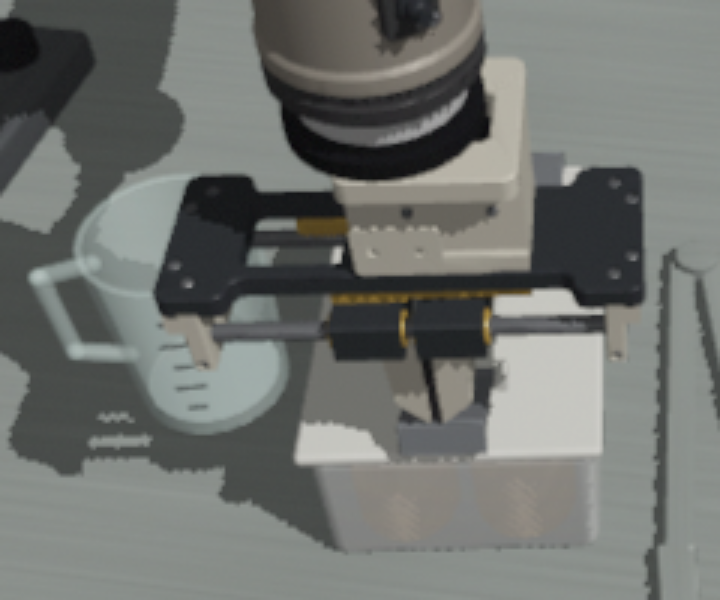

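The fingertips are centred over the narrow clip, with the gripper body clear of the jug.

```bash
python3 -m crank '[[0,0,0.005,0,0,0],[0,0,0.005,0,0,0],[0,0,0.005,0,0,0],[0,0,0.003,0,0,0],[0,0,0,0,0,0]]'; python3 -m crank '[[0,0,0.002,0,0,0],[0,0,0.002,0,0,0],[0,0,0,0,0,0]]'
```

```text
time: 6.8
tool_pos: [657.7, -59.0, 96.6]
tcp_rot: [-3.141, 0.002, 0.168]
contact_force: [0.9, -0.5, 1.3]
grip_width: 0.3
finger_force: 0.8
time: 7.18
tool_pos: [657.9, -59.0, 94.8]
tcp_rot: [3.141, 0.0, 0.168]
contact_force: [-2.4, 0.3, 12.6]
grip_width: 0.3
finger_force: 6.3
```

```bash
python3 -m crank '[[0,0,0.0015,0,0,0],[0,0,0,0,0,0]]'; python3 -m crank '[[0,0,-0.02,0,0,0],[0,0,-0.04,0,0,0],[-0.0465,0,0,0,0,0],[-0.0465,0.0005,0,0,0,0],[0,0,0,0,0,0]]';  python3 -m crank '[[0,0,0.02,0,0,0],[0,0,0.019,0,0,0],[0,0,0,0,0,0],[0,0,0,0,0,0]]'
python3 - <<'E'
from h import *
import cv2
c=bot.capture("side");cv2.imwrite("pics/s3.png",cv2.resize(c["color"][100:300,220:460],None,fx=3,fy=3))
E
```

```text
time: 7.42
tool_pos: [658.0, -59.0, 94.6]
tcp_rot: [3.141, -0.001, 0.168]
contact_force: [-6.1, 0.9, 18.8]
grip_width: 0.5
finger_force: 9.7
time: 8.05
tool_pos: [562.4, -74.8, 150.7]
tcp_rot: [-3.14, 0.006, 0.167]
contact_force: [0.2, -0.3, -0.3]
grip_width: 0.4
finger_force: 0.0
time: 8.55
tool_pos: [567.2, -75.0, 113.0]
tcp_rot: [3.141, -0.0, 0.168]
contact_force: [0.7, 0.4, -0.1]
grip_width: 0.6
finger_force: 0.0
```

View pics/s3.png

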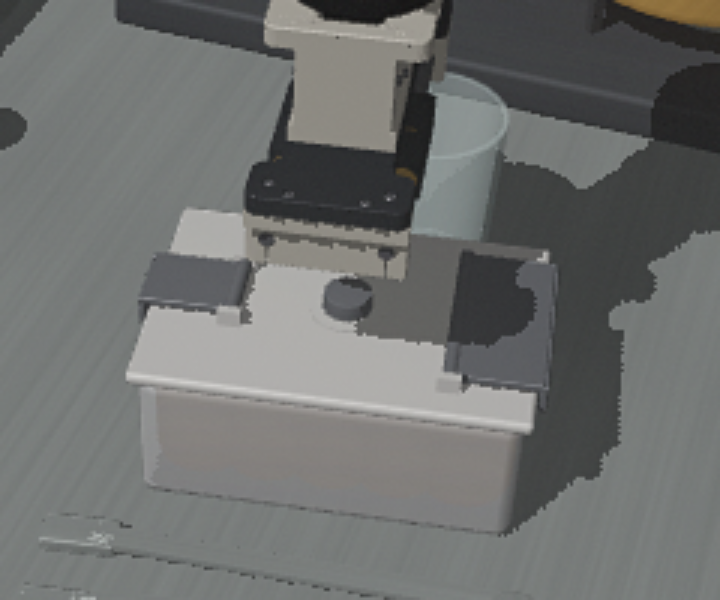

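Both clips are flat and the vent is still up. Pressing the vent.

```bash
python3 -m crank '[[0,0,0.005,0,0,0],[0,0,0.005,0,0,0],[0,0,0.004,0,0,0],[0,0,0.003,0,0,0],[0,0,0,0,0,0]]'; python3 -m crank '[[0,0,0.002,0,0,0],[0,0,0.003,0,0,0],[0,0,0,0,0,0]]'
```

```text
time: 9.22
tool_pos: [566.6, -74.9, 95.5]
tcp_rot: [3.142, 0.0, 0.168]
contact_force: [0.3, -0.0, 0.4]
grip_width: 0.4
finger_force: 0.0
time: 9.6
tool_pos: [566.8, -75.0, 92.1]
tcp_rot: [3.141, -0.001, 0.168]
contact_force: [-3.7, 1.0, 12.9]
grip_width: 0.6
finger_force: 6.6
```

Stop felt at 92 mm. Pressing slightly more, then retracting and checking.

```bash
python3 -m crank '[[0,0,0.0015,0,0,0],[0,0,0,0,0,0]]'; python3 -m crank '[[0,0,-0.03,0,0,0],[0,0,-0.06,0,0,0],[0,0,-0.06,0,0,0],[0,0,-0.05,0,0,0],[0,0,0,0,0,0]]'; python3 -m crank '[[0,0,0,0,0,0],[0,0,0,0,0,0]]'
python3 - <<'E'
from h import *
import cv2
c=bot.capture("side");cv2.imwrite("pics/s4.png",cv2.resize(c["color"][100:320,220:460],None,fx=2.7,fy=2.7))
E
```

```text
time: 9.85
tool_pos: [566.8, -75.0, 92.0]
tcp_rot: [3.14, -0.002, 0.168]
contact_force: [-7.6, 3.0, 23.7]
grip_width: 0.1
finger_force: 11.5
time: 10.48
tool_pos: [568.5, -75.4, 293.5]
tcp_rot: [3.138, -0.008, 0.168]
contact_force: [0.1, 0.9, -0.8]
grip_width: 0.5
finger_force: 0.0
time: 10.72
tool_pos: [566.0, -74.8, 287.3]
tcp_rot: [-3.14, 0.003, 0.168]
contact_force: [-0.1, -0.6, 1.1]
grip_width: 0.2
finger_force: 0.0
```

View pics/s4.png

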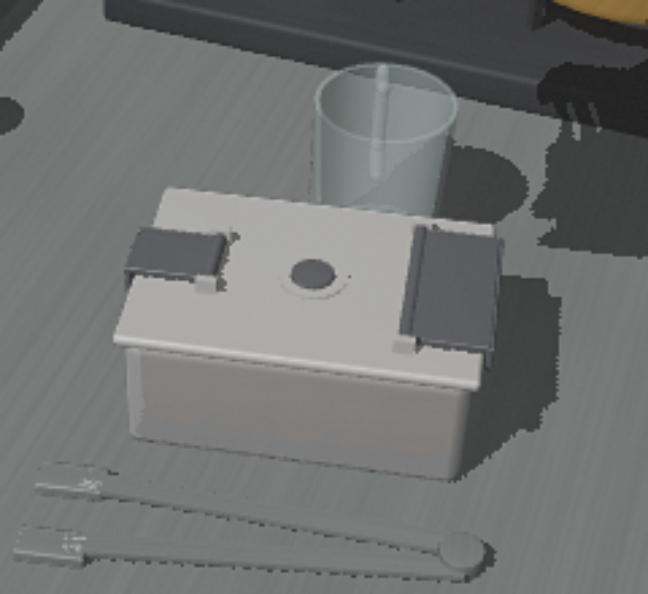

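Both clips are flat, the vent is home, nothing else has moved and the hand is clear.

```bash
python3 -c "
from plant import bot
print(bot.close_job())"
```

```text
the job is handed in; nothing more can be done
None
```

I pressed the wide clip, then the narrow clip, then the vent plug down to their stops and handed the job in at about 11 s; the last picture showed the box, jug and tongs in place and the hand clear, but no verdict came back.

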